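# Log the specimen jar, then hold its slide down in the lighted viewer

## Robot

A 7-joint arm with a two-finger parallel gripper is mounted at the origin on the work surface. World frame = base frame: x ahead of the robot, y to its left, z up, the work surface at z = 0. Lengths are in m, angles in rad, forces in N, time in s.
With the tool pointing down it reaches from about 0.425 to 0.925 m from the base axis. Payload 6.8 kg.
Tool frame: the origin (TCP) lies on the centre line of the jaws, within the pads' length; the fingertips stand 25 mm ahead of it and the grasp point (between the pads) lies 6 mm ahead of it; z points along the fingers, y is the line along which they close (so a half turn about z gives the same grasp; the last joint's range is limited). The gripper opens to 85 mm and grips with 20 to 120 N. Pads are 22 mm wide; open, the fingers measure 114 mm over their backs; the gripper's body (76 mm by 85 mm) begins 54 mm behind the grasp point. The pads swing forward as they close: fully open they stand 13 mm farther back than shut.
Start: joints at [1.153, 0.477, 0.022, 1.555, -0.011, 1.109, -0.083], TCP at [0.206, -0.643, 0.256] pointing down, gripper open.
Joint ranges: [-2.96, 2.96], [-0.34, 2.1], [-1.41, 1.46], [0.24, 2.44], [-1.37, 4.51], [0.17, 1.92], [-2.96, 2.96]. Speed limits (rad/s): [2.39, 2.39, 3.14, 3.14, 3.14, 3.14, 3.14].

## Interface

Orientations are given as a rotation vector (axis times angle).
In Python, from bench import telemetry, grab_frame, job gives the robot as it stands.
- The arm moves only by the tool apply_moves, never from a script. Its argument "rows" is a list of rows, each a list of 2 entries, a list of its own where there are three numbers: the shift along the tool's x, y, z each as a share of 250 mm, from -1 to 1, then the turn, a rotation vector about the tool's x, y, z each as a share of pi rad, from -1 to 1. A call has 1 to 10 rows; each row is the pose to reach, as a shift and turn from the pose commanded when the call began, along the tool's axes at that moment, turning the shorter way round; what a row does not reach only later rows make up. A row lasts 1/8 s, in which the tool goes at most 62.5 mm and 10.7 degrees, less where a joint would pass 70% of its speed; a pose out of reach is approached as far as the arm can. A call with a number of a shift or a turn outside -1 to 1 is refused whole. A call with a gripper value outside its range is refused whole. "jaw" is the gripper's target within -1 to 1 (fully open at 1, half-way at 0, shut at -1), set as the call begins (left out, the last holds). The fingers move at their own pace and stop on an object; "newtons" is the grip in N (left out, the last holds). Time passes only in rows, so rows that repeat a pose let the fingers close. It gives the time, the measured TCP pose, the force, the opening and the grip force at its end, in the units of the state.
- telemetry.get_obs(): the state, without advancing time (a new reading comes with each control period).
- grab_frame(name): name is "scene" or "top" or "wrist"; returns a dict with "frame" (400x640x3 uint8, red, green, blue), "vertical_fov" (degrees; the focal length in pixels is half the picture's height over the tangent of half this angle, whatever the lens; pixels are square), "cx", "cy" (the principal point, pixels), "origin" and "attitude" of the camera in the world. Camera axes: x right, y up, looking along -z (the intrinsics and any distortion apply to the point x, -y, -z); pixel columns grow to the right and rows downward; lengths in m; the calibration is good to about 2 mm. A picture is of the moment at which its call begins. There is no depth.
- job.hand_in(): hands the job in; it is judged then, once.
The state is a dict: "clock": time; "joints": joint angles; "qvel": joint speeds; "tau": joint torques, N m; "tcp_pos": TCP position; "orientation": TCP orientation; "contact_force": force on the tool from outside, world axes, zero at the start; "moment": the same for the moment, N m; "grip_width": finger opening in m; "gripper_force": force on a finger pad.
Only numpy, scipy, OpenCV 4.12 (cv2) and the standard library are available. Lean on these libraries where they do the work, as an engineer would, in place of code of your own. Each camera call takes 0.05 s, during which the arm holds its last target. There are 200 camera calls.

## Task

Log this sample and bring up its slide: turn the specimen jar in its nest so that its bar-code label faces the code reader's window, and let go of it. Then take the slide holder out of the wooden stand, pass it down through the slot in the top of the slide viewer and press it gently fully home, its collar on the slot's rim, against the sprung floor that switches the lamp on. The lamp stays on only while the holder is held down, so finish while gripping it there; the jar must still face the reader, and the other things must be left where they are.

Things in the scene. Friction and masses are not known exactly. Their poses are not given: they have to be found in the camera images.
- jar_centre (a point): Amber specimen jar, 44 mm across, 72 mm tall, its top 14 mm a black lid 47 mm across; 80 to 170 g, loose and free to turn in the nest. White label with black bars on one side; a 9 mm white seal strip runs from the label's middle up over the rim to the lid's centre, so it shows from above. Point on the axis half-way up (36 mm above its underside); z up, x points out through the label's middle.
- reader: Code reader, fixed to the table: grey plate 205 x 90 mm, 6 mm thick, with a black ring, the nest (59 mm outside, 49 mm inside, top 11 mm above the table), in which the jar stands on the plate, and a cream head 44 x 62 mm reaching 70 mm above the table. Origin on the nest's axis at table height; x points from the nest to the head, whose front is 97 mm away; z up.
- reader_window (a point): Middle of the dark window of the reader's head, 96 mm from the nest's axis and 41 mm above the table. The window looks at the jar, along its own -x.
- stand: Wooden stand, fixed, 56 x 150 mm, 62 mm tall, with two upright pockets 8 x 37 mm, 72 mm apart along its y (36 mm either side of the middle), their floors 6 mm above the table. One holds the slide holder, the other a spatula, either way about. Origin under its centre, z up.
- holder_centre (a point): Slide holder, upright and loose in a pocket: aluminium blade with a glass slide, 5 mm thick (x), 34 wide (y), 86 tall; on it a collar 24 x 52 x 5 mm, then a black block handle 10 mm thick (x), 26 wide (y), 40 tall; 131 mm in all, 50 to 105 g. Point on its axis half-way up: 65.5 mm above the foot, 20.5 below the collar's underside, 45.5 below the handle's middle. z up; a half turn makes no difference.
- viewer: Slide viewer, fixed: cream box with a screen in front (-x), flat top 120 mm above the table with the slot in it. Seen from the slot it reaches 52 mm forward, 110 mm back and 75 mm to either side. Origin at table height under the slot's middle, z up.
- slot (a point): Middle of the slot, level with the viewer's top. The slot goes straight down, 7 mm (x) by 36 mm (y): 2 mm more than the blade each way, 1 mm a side. Its rim is bevelled at 45 degrees over the top 4 mm (mouth 15 x 44 mm); its straight sides end 20 mm below the top. x across the slot, y along it, z up.
- viewer_floor (a joint): Sprung floor inside the viewer under the slot, in m: 0 when up (76 mm below the viewer's top), grows as it is pressed; 2.5 N starts it, 5 N at 0.010, where the holder is fully home with its collar on the rim. The lamp is on only from 0.0075. Let go, it springs back and lifts the holder.
- spatula_centre (a point): Bystander: cleaning spatula with a 5 x 34 mm steel blade and a round wooden handle 16 mm across, standing in the stand's other pocket, 134 mm tall; the point is on its axis 67 mm above the foot.
- petri: Bystander: clear covered dish, 92 mm across, 15 mm tall; origin under its centre.
- bowl: Bystander: white bowl, 140 mm across, 55 mm tall; origin under its centre.
- slide_box: Bystander: cardboard slide box, 82 x 108 x 30 mm; origin under its centre.
- forceps: Bystander: steel forceps lying flat, about 155 mm long, 8 mm tall; origin near the middle.
- dropper: Bystander: plastic dropper lying flat, about 125 mm long, 17 mm tall; origin near the middle.
- vial: Bystander: small glass vial with a white cap, 25 mm across, 50 mm tall; origin under its centre.
Mind the look-alikes: they are no part of the job. What is meant by the viewer is not green or pink, and is the smaller of those in its own colour.

How it is judged:
By the outcome, as a careful person would: the job done as asked, in the order asked, and still so for the second after the job is handed in, while the arm keeps its last pose, push and grip.
It also fails if it takes over 64 s, if anything falls off the work surface, if the arm or the gripper's body presses on something with over 40 N, if the wrist force passes 120 N, or if a joint passes its speed limit or range.

## Working session

There is one attempt and no reset: what is moved stays moved. The work goes in short steps, Python scripts to look and compute and a tool call to move; the robot and the scene stay as the last step left them, time stands still between calls to the robot, and variables do not carry over. Pictures are saved under pics/ and viewed, at most 10 in all, crops included, and the job is handed in when it is done.

Besides the shell and the picture viewer there is one more tool, called as a command line: name --argument value ..., lists and objects as JSON in quotes. apply_moves: Moves the arm, as the interface text tells. Its arguments: {"type":"object","properties":{"rows":{"type":"array"},"jaw":{"type":"number"},"newtons":{"type":"number"}},"required":["rows"]}

```bash
mkdir -p pics; cat > h.py <<'E'
import numpy as np,cv2
from scipy.spatial.transform import Rotation as R
from bench import telemetry,grab_frame,job
def save(n,f): cv2.imwrite(f'pics/{f}.png',n['frame'][:,:,::-1])
E
python3 - <<'E'
from h import *
import pickle
for n in ['scene','top','wrist']:
    f=grab_frame(n); save(f,n); pickle.dump(f,open(n+'.pkl','wb'))
    print(n,{k:(v if not hasattr(v,'shape') else np.round(v,4).tolist()) for k,v in f.items() if k!='frame'})
print(telemetry.get_obs())
E
```

```text
scene {'vertical_fov': 42.01314221858468, 'cx': 327.0647299146803, 'cy': 205.72738887212995, 'origin': [1.6643, -0.0985, 1.5588], 'attitude': [0.5783, 0.4896, 1.3835]}
top {'vertical_fov': 55.96898041956897, 'cx': 316.7051329692869, 'cy': 201.54865970541974, 'origin': [0.4067, 0.0793, 1.3372], 'attitude': [0.0509, -0.0505, -1.5902]}
wrist {'vertical_fov': 68.9369163609851, 'cx': 313.94072085349364, 'cy': 194.1647278729048, 'origin': [0.273, -0.6222, 0.3723], 'attitude': [-0.2406, 0.1792, -1.2536]}
{'clock': 0.15, 'joints': array([ 1.15291378,  0.47761742,  0.0223328 ,  1.55619155, -0.01152735,
        1.10928679, -0.08309762]), 'qvel': array([ 0.00125196, -0.00192604,  0.00189091, -0.00412173,  0.00176451,
       -0.00133484,  0.00045444]), 'tau': array([ 2.32299950e-03, -5.96923935e+01,  1.60985358e+00, -2.81489056e+01,
        1.25880889e-02,  6.54320000e-03, -2.63972260e-05]), 'tcp_pos': array([ 0.20566429, -0.64247936,  0.25555778]), 'orientation': array([-3.10264571e+00, -4.84485953e-01,  4.33697828e-04]), 'contact_force': array([-0.13705179,  0.26432512,  0.09829959]), 'moment': array([0.01921172, 0.00732891, 0.01680002]), 'gripper_force': 0.0, 'grip_width': 0.0853844096456821}
```

View pics/top.png

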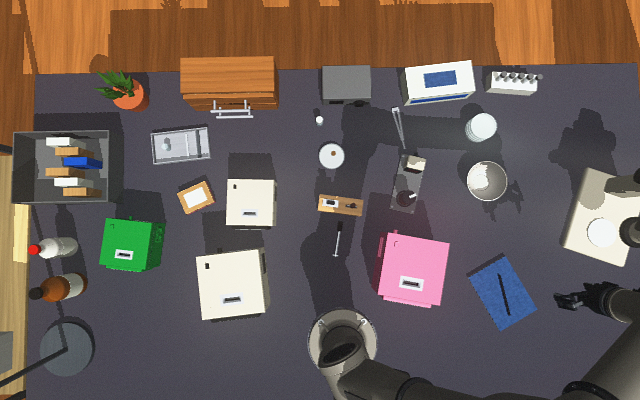

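View pics/scene.png

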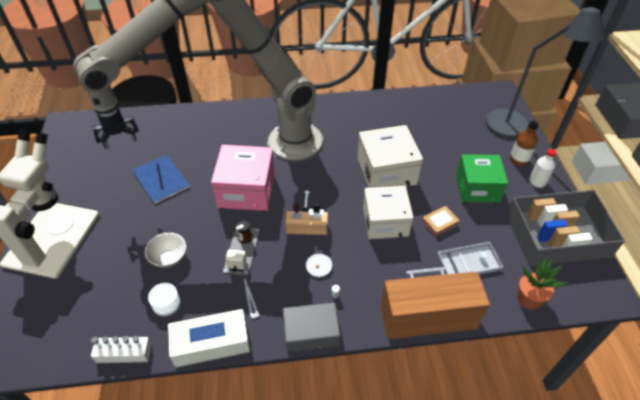

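The top view shows the target viewer as the smaller cream box near (251,203). The stand is at (340,205), the reader's nest and jar at (405,195), its head at (413,163) and the spatula or dropper nearby. I'll zoom in.

```bash
cat >> h.py <<'E'
def cam(f):
    fl=200/np.tan(np.radians(f['vertical_fov'])/2); return fl,R.from_rotvec(f['attitude']),np.array(f['origin'])
def ray(f,u,v,z):
    fl,r,o=cam(f); d=r.apply([(u-f['cx'])/fl,-(v-f['cy'])/fl,-1]); return o+d*(z-o[2])/d[2]
def proj(f,p):
    fl,r,o=cam(f); c=r.inv().apply(np.array(p)-o); return f['cx']+fl*c[...,0]/-c[...,2], f['cy']-fl*c[...,1]/-c[...,2]
E
python3 - <<'E'
from h import *
import pickle
f=pickle.load(open('top.pkl','rb'));im=f['frame'][:,:,::-1]
a=cv2.resize(im[135:245,215:290],None,fx=5,fy=5,interpolation=cv2.INTER_CUBIC)
b=cv2.resize(im[145:225,310:370],None,fx=6.6667,fy=6.875,interpolation=cv2.INTER_CUBIC)
b=cv2.resize(im[150:225,310:435],None,fx=6,fy=6,interpolation=cv2.INTER_CUBIC)
a=cv2.resize(im[170:232,220:282],None,fx=6,fy=6,interpolation=cv2.INTER_CUBIC)
cv2.imwrite('pics/b.png',b);cv2.imwrite('pics/a.png',a)
for p in [(251,203),(232,285)]: print(ray(f,*p,.12))
print(proj(f,[0.206,-.643,.256]),proj(f,[0,0,0]))
print(ray(f,340,205,.062),ray(f,405,197,.072),ray(f,413,163,.07))
s=pickle.load(open('scene.pkl','rb'))
print(proj(s,ray(f,340,205,.062)),proj(s,ray(f,251,203,.12)),proj(s,ray(f,405,197,.07)),proj(s,[0.206,-.643,.256]))
E
```

```text
[0.48476957 0.29183402 0.12      ]
[0.2234655 0.3548342 0.12     ]
(np.float64(573.390877368716), np.float64(291.70623927267513)) (np.float64(342.21100424033324), np.float64(342.5998519720883))
[4.75649469e-01 7.21054862e-05 6.20000000e-02] [ 0.49772166 -0.21896491  0.072     ] [ 0.61303567 -0.25064575  0.07      ]
(np.float64(306.58868951512795), np.float64(217.62439242685548)) (np.float64(386.6589052263019), np.float64(202.17430363117376)) (np.float64(246.3892923536607), np.float64(226.68867074682623)) (np.float64(120.06760270981917), np.float64(142.33401977052733))
```

View pics/b.png

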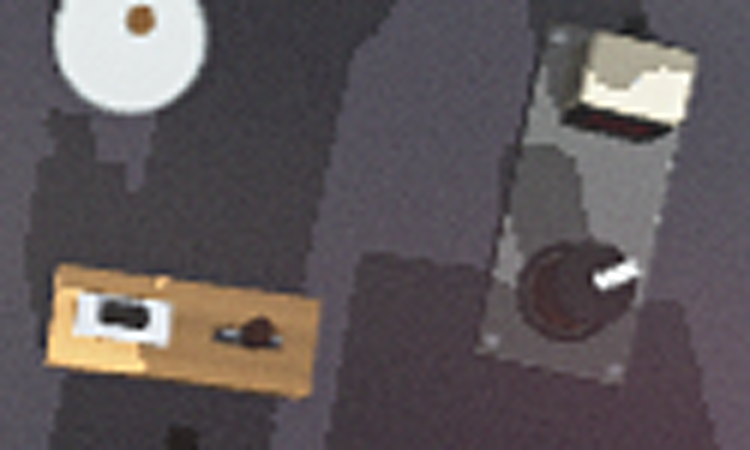

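View pics/a.png

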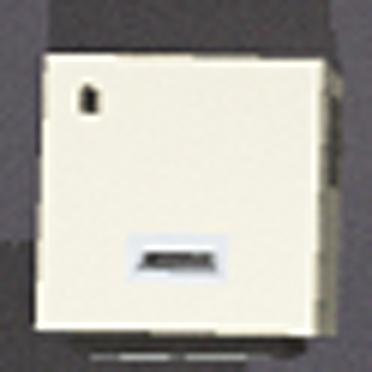

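The crops show the holder's collar at (330,203), the spatula at (350,205), and the lid at (406,198) with its seal strip pointing right. The head is at (415,164) and the slot is near (249.7,213). Next I'll work out the hand-eye and the first move.

```bash
cat >> h.py <<'E'
def down(yaw): return R.from_euler('z',yaw,degrees=True)*R.from_euler('x',180,degrees=True)
def mv(p,yaw):
    o=telemetry.get_obs(); r=R.from_rotvec(o['orientation']); p=np.array(p,float)
    s=r.inv().apply(p-o['tcp_pos']); t=(r.inv()*down(yaw)).as_rotvec()
    print('shift',np.round(s/.25,4),'turn',np.round(t/np.pi,4),'rows>=',round(max(np.linalg.norm(s)/.0625,np.degrees(np.linalg.norm(t))/10.7),1))
def st():
    o=telemetry.get_obs(); r=R.from_rotvec(o['orientation']); x=r.as_matrix()
    print('t',o['clock'],'tcp',np.round(o['tcp_pos'],4),'yaw',np.degrees(np.arctan2(x[1,0],x[0,0])).round(2),'tilt',np.round(x[:2,2],4),'j',np.round(o['joints'],2),'F',np.round(o['contact_force'],1),'w',round(o['grip_width'],4),o['gripper_force'])
E
python3 - <<'E'
from h import *
import pickle
f=pickle.load(open('top.pkl','rb'));w=pickle.load(open('wrist.pkl','rb'))
st(); o=telemetry.get_obs(); r=R.from_rotvec(o['orientation'])
print('cam in tool',r.inv().apply(w['origin']-o['tcp_pos']),'look',(r.inv()*R.from_rotvec(w['attitude'])).as_matrix().round(3))
print('lid',ray(f,406.2,198.3,.078),'collar',ray(f,330.5,202.8,.097),'slot',ray(f,249.7,213,.12))
for q in [(390,208.3),(400,155),(413,213.3)]:print(ray(f,*q,.006))
# plan view: tcp over jar
for yaw in (0,-10,20): mv([.44,-.235,.30],yaw)
E
```

```text
t 0.15 tcp [ 0.2057 -0.6425  0.2556] yaw 17.75 tilt [-0.0005  0.0013] j [ 1.15  0.48  0.02  1.56 -0.01  1.11 -0.08] F [-0.1  0.3  0.1] w 0.0854 0.0
cam in tool [ 0.07030756  0.00110512 -0.11678127] look [[-0.002  0.961  0.277]
 [ 1.     0.001  0.002]
 [ 0.001  0.277 -0.961]]
lid [ 0.4928395  -0.22141956  0.078     ] collar [0.4816549  0.03342525 0.097     ] slot [0.45244618 0.29632144 0.12      ]
[ 0.46344418 -0.18005218  0.006     ]
[ 0.6532002 -0.2219477  0.006    ]
[ 0.44412919 -0.26077801  0.006     ]
shift [ 1.3896 -1.2668 -0.1761] turn [-0.0004  0.0001  0.0986] rows>= 7.6
shift [ 1.3896 -1.2668 -0.1761] turn [-4.000e-04  1.000e-04  1.542e-01] rows>= 7.6
shift [ 1.3896 -1.2668 -0.1761] turn [-0.0004  0.     -0.0125] rows>= 7.6
```

apply_moves --rows '[[[0.8, -0.7, -0.18], [0, 0, 0]], [[0.8, -0.7, -0.18], [0, 0, 0]], [[0.8, -0.7, -0.18], [0, 0, 0]], [[0.8, -0.7, -0.18], [0, 0, 0]], [[0.8, -0.7, -0.18], [0, 0, 0]], [[0.8, -0.7, -0.18], [0, 0, 0]], [[0.8, -0.7, -0.18], [0, 0, 0]]]' --jaw 1

```text
clock: 1.02
tcp_pos: [0.3414, -0.417, 0.3009]
orientation: [3.105, 0.48, -0.002]
contact_force: [-0.3, -0.4, -0.2]
grip_width: 0.0855
gripper_force: 0.0
```

```bash
python3 -c "
from h import *
st();mv([.49,-.222,.28],50)"
```

```text
t 1.025 tcp [ 0.3414 -0.417   0.3009] yaw 17.58 tilt [-0.0011 -0.0003] j [ 0.84  0.22 -0.08  1.82  0.02  1.1  -0.51] F [-0.3 -0.4 -0.2] w 0.0855 0.0
shift [ 0.8024 -0.5638  0.0826] turn [-1.000e-04  3.000e-04 -1.801e-01] rows>= 3.9
```

apply_moves --rows '[[[0.2, -0.14, 0.02], [0, 0, -0.05]], [[0.4, -0.28, 0.04], [0, 0, -0.1]], [[0.6, -0.42, 0.06], [0, 0, -0.15]], [[0.8, -0.56, 0.08], [0, 0, -0.18]], [[0.8, -0.56, 0.08], [0, 0, -0.18]], [[0.8, -0.56, 0.08], [0, 0, -0.18]], [[0.8, -0.56, 0.08], [0, 0, -0.18]], [[0.8, -0.56, 0.08], [0, 0, -0.18]]]'

```text
clock: 2.02
tcp_pos: [0.49, -0.2226, 0.2813]
orientation: [2.847, 1.327, -0.001]
contact_force: [-0.2, -0.4, -0.6]
grip_width: 0.0853
gripper_force: 0.0
```

```bash
python3 - <<'E'
from h import *
import pickle
st(); f=grab_frame('wrist'); save(f,'w1'); pickle.dump(f,open('w1.pkl','wb'))
print(proj(f,[.4928,-.2214,.078]))
E
```

```text
t 2.025 tcp [ 0.49   -0.2226  0.2813] yaw 49.97 tilt [-0.0002 -0.0004] j [ 0.57  0.25 -0.31  1.84  0.08  1.07 -0.47] F [-0.2 -0.4 -0.6] w 0.0853 0.0
(np.float64(314.6112053532528), np.float64(172.5328565597389))
```

View pics/w1.png

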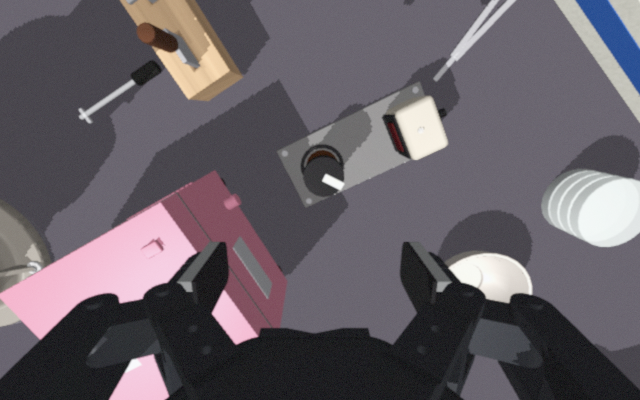

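The wrist view shows the jar at (322,176) with its strip towards (340,183). The head is at (420,128) and the pink box at the lower left. I'll crop it for precision.

```bash
python3 - <<'E'
from h import *
import pickle
f=pickle.load(open('w1.pkl','rb'));t=pickle.load(open('top.pkl','rb'))
im=f['frame'][70:220,270:460,::-1]
cv2.imwrite('pics/w1c.png',cv2.resize(im,None,fx=4,fy=4,interpolation=cv2.INTER_CUBIC))
for z in(.12,.15):print('pink',ray(t,386,233,z),ray(t,448,241,z))
E
```

```text
pink [ 0.37920405 -0.14236398  0.12      ] [ 0.34958094 -0.34097914  0.12      ]
pink [ 0.37988144 -0.13689953  0.15      ] [ 0.35098844 -0.33061946  0.15      ]
```

View pics/w1c.png

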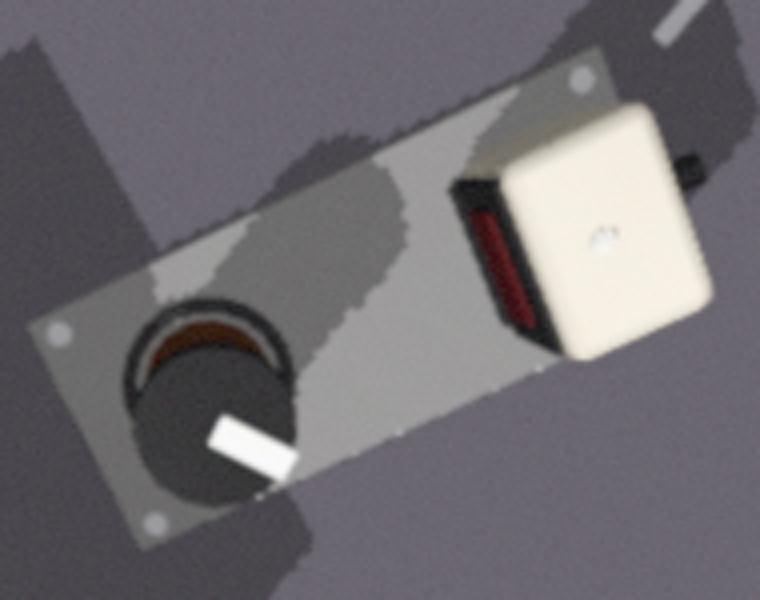

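```bash
python3 - <<'E'
from h import *
import pickle
f=pickle.load(open('w1.pkl','rb'))
P=lambda c,z: ray(f,c[0]/4+270,c[1]/4+70,z)
A,B,C=[P(c,.006) for c in((30,325),(140,550),(598,45))]
print('plate',A,B,C,np.linalg.norm(A-B),np.linalg.norm(A-C))
ang=lambda d:np.degrees(np.arctan2(d[1],d[0]))
print('x dir',ang(C-A),ang(A-B)-90)
L=P((214,424),.078);print('lid',L,'dia',np.linalg.norm(P((132,424),.078)-P((296,424),.078)))
print('ring',P((209,384),.011),np.linalg.norm(P((124,384),.011)-P((294,384),.011)))
print('strip',ang(P((292,467),.078)-P((221,431),.078)),P((221,431),.078))
h=[P(c,.07) for c in((503,180),(580,360),(715,300),(640,105))];print('head',np.mean(h,0),[np.linalg.norm(h[i]-h[i-1]) for i in range(4)],ang(np.mean(h,0)-L))
E
```

```text
plate [ 0.46379074 -0.17854211  0.006     ] [ 0.44015618 -0.26287393  0.006     ] [ 0.65966826 -0.228495    0.006     ] 0.08758109278341103 0.20214671012433047
x dir -14.306682178041756 -15.655890518700986
lid [ 0.49788059 -0.23087085  0.078     ] dia 0.04606077608236174
ring [ 0.49745983 -0.23194508  0.011     ] 0.05718198262599447
strip -67.4306289057551 [ 0.49810291 -0.23369089  0.078     ]
head [ 0.6135737  -0.26240322  0.07      ] [np.float64(0.04005612632442732), np.float64(0.05550637585213613), np.float64(0.03983266144722027), np.float64(0.05814655850472751)] -15.245761817679764
```

```bash
python3 -c "
from h import *
mv([.498,-.232,.078],50)"
```

```text
shift [-0.0096  0.0492  0.8135] turn [0.0001 0.0001 0.    ] rows>= 3.3
```

apply_moves --rows '[[[-0.01, 0.05, 0.15], [0, 0, 0]], [[-0.01, 0.05, 0.35], [0, 0, 0]], [[-0.01, 0.05, 0.52], [0, 0, 0]], [[-0.01, 0.05, 0.65], [0, 0, 0]], [[-0.01, 0.05, 0.75], [0, 0, 0]], [[-0.01, 0.05, 0.81], [0, 0, 0]], [[-0.01, 0.05, 0.81], [0, 0, 0]], [[-0.01, 0.05, 0.81], [0, 0, 0]]]'

```text
clock: 3.08
tcp_pos: [0.4994, -0.2312, 0.0798]
orientation: [2.845, 1.331, 0.002]
contact_force: [0.5, -0.3, -0.1]
grip_width: 0.0853
gripper_force: 0.0
```

apply_moves --rows '[[[0, 0, 0], [0, 0, 0]], [[0, 0, 0], [0, 0, 0]], [[0, 0, 0], [0, 0, 0]], [[0, 0, 0], [0, 0, 0]], [[0, 0, 0], [0, 0, 0]], [[0, 0, 0], [0, 0, 0]], [[0, 0, 0], [0, 0, 0]], [[0, 0, 0], [0, 0, 0]]]' --jaw -1 --newtons 20

```text
clock: 4.08
tcp_pos: [0.4992, -0.2309, 0.0794]
orientation: [2.845, 1.331, 0.001]
contact_force: [-1.0, 0.7, 6.2]
grip_width: 0.0453
gripper_force: 20.0
```

```bash
python3 -c "
from h import *
st();f=grab_frame('wrist');save(f,'w2')"
```

```text
t 4.075 tcp [ 0.4992 -0.2309  0.0794] yaw 50.15 tilt [ 0.0009 -0.0004] j [ 0.52  0.52 -0.26  1.98  0.21  0.67 -0.56] F [-1.   0.7  6.2] w 0.0453 19.965147972106934
```

apply_moves --rows '[[[0, 0, 0], [0, 0, -0.03]], [[0, 0, 0], [0, 0, -0.06]], [[0, 0, 0], [0, 0, -0.1]], [[0, 0, 0], [0, 0, -0.14]], [[0, 0, 0], [0, 0, -0.18]], [[0, 0, 0], [0, 0, -0.22]], [[0, 0, 0], [0, 0, -0.26]], [[0, 0, 0], [0, 0, -0.294]], [[0, 0, 0], [0, 0, -0.294]], [[0, 0, 0], [0, 0, -0.294]]]'

```text
clock: 5.38
tcp_pos: [0.4992, -0.2314, 0.0794]
orientation: [1.954, 2.458, 0.0]
contact_force: [-1.3, -0.3, 5.1]
grip_width: 0.0449
gripper_force: 20.1
```

apply_moves --rows '[[[0, 0, 0], [0, 0, 0]], [[0, 0, 0], [0, 0, 0]], [[0, 0, 0], [0, 0, 0]], [[0, 0, 0], [0, 0, 0]], [[0, 0, 0], [0, 0, 0]], [[0, 0, 0], [0, 0, 0]]]' --jaw 1

```text
clock: 6.12
tcp_pos: [0.4987, -0.2309, 0.0788]
orientation: [1.954, 2.46, 0.0]
contact_force: [0.0, -0.4, -0.1]
grip_width: 0.0855
gripper_force: 0.0
```

apply_moves --rows '[[[0, 0, -0.15], [0, 0, 0]], [[0, 0, -0.4], [0, 0, 0]], [[0, 0, -0.6], [0, 0, 0]], [[0, 0, -0.8], [0, 0, 0]], [[0, 0, -0.8], [0, 0, 0]], [[0, 0, -0.8], [0, 0, 0]], [[0, 0, -0.8], [0, 0, 0]]]'

```text
clock: 7.0
tcp_pos: [0.4978, -0.2307, 0.2772]
orientation: [-1.952, -2.458, 0.001]
contact_force: [0.1, -0.5, -0.4]
grip_width: 0.0853
gripper_force: 0.0
```

```bash
python3 - <<'E'
from h import *
import pickle
st(); f=grab_frame('wrist'); save(f,'w3'); pickle.dump(f,open('w3.pkl','wb'))
u,v=map(int,proj(f,[.535,-.24,.05]));u0=min(max(u-95,0),450);v0=min(max(v-75,0),250);print(u0,v0)
cv2.imwrite('pics/w3c.png',cv2.resize(f['frame'][v0:v0+150,u0:u0+190,::-1],None,fx=4,fy=4,interpolation=cv2.INTER_CUBIC))
E
```

```text
t 7.0 tcp [ 0.4978 -0.2307  0.2772] yaw 103.07 tilt [-0.0026  0.0011] j [ 0.81  0.31 -0.59  1.8   0.19  1.09  0.37] F [ 0.1 -0.5 -0.4] w 0.0853 0.0
247 109
```

View pics/w3c.png

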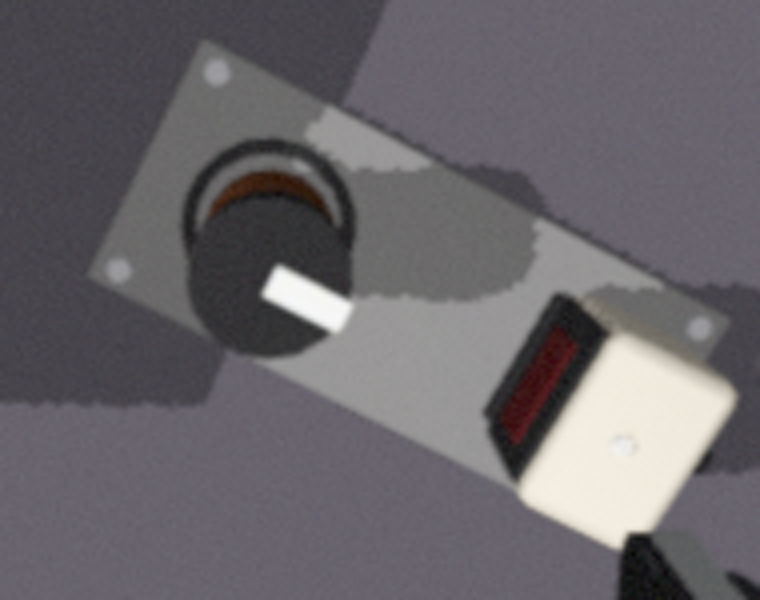

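The strip now runs parallel to the plate's long edge, at about 28.5° against 28.1° in the image, so the label faces the reader. I'll check that numerically and plan the stand view. The arm goes above the holder at yaw 90.

```bash
python3 - <<'E'
from h import *
import pickle
f=pickle.load(open('w3.pkl','rb'))
P=lambda c,z: ray(f,c[0]/4+247,c[1]/4+109,z)
ang=lambda a,b,z:np.degrees(np.arctan2(*(P(b,z)-P(a,z))[[1,0]]))
print('strip',ang((273.5,280.5),(344.5,319),.078),ang((285,264),(355,304),.078),ang((262,297),(334,334),.078),'plate',ang((205,40),(730,320),.006),ang((90,272),(515,490),.006),ang((90,272),(205,40),.006)-90, 'head front',ang((520,490),(608,335),.07)-90)
L=P((270,275),.078);print(L)
mv([.478,0.03,.30],90)
E
```

```text
strip -16.03486825090448 -17.19120889685863 -14.872283641194892 plate -14.51986677743961 -15.186191928857111 -14.798548428201798 head front -12.029056661499098
[ 0.49847515 -0.23289103  0.078     ]
shift [ 1.0338  0.158  -0.0894] turn [-0.0007 -0.0005  0.0726] rows>= 4.2
```

apply_moves --rows '[[[0.15, 0.02, -0.1], [0, 0, 0.02]], [[0.35, 0.06, -0.1], [0, 0, 0.04]], [[0.55, 0.08, -0.1], [0, 0, 0.06]], [[0.75, 0.12, -0.1], [0, 0, 0.08]], [[0.9, 0.14, -0.1], [0, 0, 0.1]], [[1.0, 0.16, -0.1], [0, 0, 0.117]], [[1.0, 0.16, -0.1], [0, 0, 0.117]], [[1.0, 0.16, -0.1], [0, 0, 0.117]], [[1.0, 0.16, -0.1], [0, 0, 0.117]]]'

```text
clock: 8.18
tcp_pos: [0.4812, 0.0202, 0.3034]
orientation: [-2.372, -2.059, 0.001]
contact_force: [-0.1, -0.6, 0.5]
grip_width: 0.0855
gripper_force: 0.0
```

```bash
python3 - <<'E'
from h import *
import pickle
st(); f=grab_frame('wrist'); save(f,'w4'); pickle.dump(f,open('w4.pkl','wb'))
u,v=map(int,proj(f,[.4817,.02,.1]));u0=min(max(u-80,0),480);v0=min(max(v-60,0),280);print(u,v,u0,v0)
cv2.imwrite('pics/w4c.png',cv2.resize(f['frame'][v0:v0+120,u0:u0+160,::-1],None,fx=5,fy=5,interpolation=cv2.INTER_CUBIC))
E
```

```text
t 8.175 tcp [0.4812 0.0202 0.3034] yaw 81.91 tilt [-0.0007 -0.0002] j [ 0.47  0.17 -0.71  1.91  0.13  1.11 -0.43] F [-0.1 -0.6  0.5] w 0.0855 0.0
314 174 234 114
```

View pics/w4c.png

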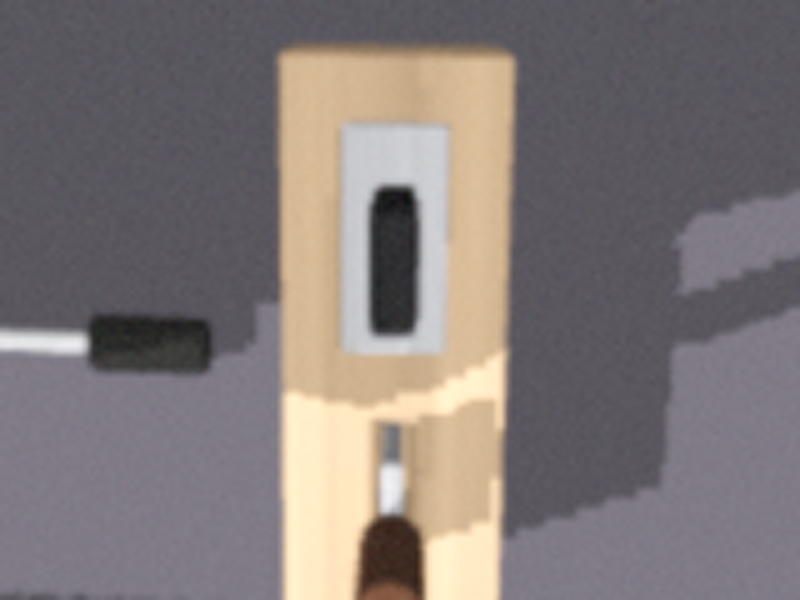

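```bash
python3 - <<'E'
from h import *
import pickle
f=pickle.load(open('w4.pkl','rb'))
P=lambda c,z: ray(f,c[0]/5+234,c[1]/5+114,z)
c=[P(q,.097) for q in((342,123),(450,123),(445,353),(342,353))]
C=np.mean(c,0);ang=lambda a,b:np.degrees(np.arctan2(*(b-a)[[1,0]]))
print(C,[np.linalg.norm(c[i]-c[i-1]) for i in range(4)],ang(c[3],c[0]),ang(c[2],c[1]))
h=[P(q,.097) for q in((371,335),(415,335))];t=[P(q,.137) for q in((372,335),(418,335),(373,190),(416,190))];print('handle top corners',np.mean(t,0),np.linalg.norm(t[0]-t[2]))
e=[P(q,.062) for q in((280,52),(515,52),(284,590),(500,590))];print('stand',ang(e[2],e[0]),ang(e[3],e[1]),np.mean(e[:2],0),np.linalg.norm(e[0]-e[1]),np.linalg.norm(e[2]-e[3]))
mv([C[0],C[1],.128],82)
E
```

```text
[0.48213789 0.03393253 0.097     ] [np.float64(0.05190403686708632), np.float64(0.023644001442636495), np.float64(0.051897915666864754), np.float64(0.023562012263713534)] 81.18044312458943 81.08984369666037
handle top corners [0.48267858 0.03617586 0.137     ] 0.02893478127430808
stand 80.9451556038901 81.41697666654662 [0.48828319 0.07297634 0.062     ] 0.056270369100634376 0.05741741179635402
shift [ 0.0542 -0.0036  0.7021] turn [-0.0002  0.0001 -0.0005] rows>= 2.8
```

apply_moves --rows '[[[0.055, -0.002, 0.1], [0, 0, 0.004]], [[0.055, -0.002, 0.25], [0, 0, 0.004]], [[0.055, -0.002, 0.4], [0, 0, 0.004]], [[0.055, -0.002, 0.53], [0, 0, 0.004]], [[0.055, -0.002, 0.63], [0, 0, 0.004]], [[0.055, -0.002, 0.7], [0, 0, 0.004]], [[0.055, -0.002, 0.7], [0, 0, 0.004]], [[0.055, -0.002, 0.7], [0, 0, 0.004]]]'

```text
clock: 9.22
tcp_pos: [0.4833, 0.0354, 0.1296]
orientation: [2.383, 2.046, 0.002]
contact_force: [-0.7, -0.1, -0.2]
grip_width: 0.0852
gripper_force: 0.0
```

apply_moves --rows '[[[0, 0, 0], [0, 0, 0]], [[0, 0, 0], [0, 0, 0]], [[0, 0, 0], [0, 0, 0]], [[0, 0, 0], [0, 0, 0]], [[0, 0, 0], [0, 0, 0]], [[0, 0, 0], [0, 0, 0]], [[0, 0, 0], [0, 0, 0]], [[0, 0, 0], [0, 0, 0]], [[0, 0, 0], [0, 0, 0]], [[0, 0, 0], [0, 0, 0]]]' --jaw -1 --newtons 40

```text
clock: 10.48
tcp_pos: [0.4824, 0.0355, 0.129]
orientation: [-2.384, -2.046, 0.001]
contact_force: [-2.2, -0.2, 4.9]
grip_width: 0.0095
gripper_force: 42.1
```

```bash
python3 -c "
from h import *
st()"
```

```text
t 10.475 tcp [0.4824 0.0355 0.129 ] yaw 81.3 tilt [-0.0004 -0.0002] j [ 0.33  0.41 -0.64  2.08  0.36  0.75 -0.69] F [-2.2 -0.2  4.9] w 0.0095 42.05331265926361
```

apply_moves --rows '[[[0, 0, -0.04], [0, 0, 0]], [[0, 0, -0.1], [0, 0, 0]], [[0, 0, -0.2], [0, 0, 0]], [[0, 0, -0.3], [0, 0, 0]], [[0, 0, -0.4], [0, 0, 0]], [[0, 0, -0.5], [0, 0, 0]], [[0, 0, -0.6], [0, 0, 0]], [[0, 0, -0.7], [0, 0, 0]], [[0, 0, -0.7], [0, 0, 0]], [[0, 0, -0.7], [0, 0, 0]]]'

```text
clock: 11.72
tcp_pos: [0.4822, 0.0352, 0.3035]
orientation: [2.384, 2.046, -0.001]
contact_force: [-0.9, 0.2, -0.6]
grip_width: 0.0096
gripper_force: 41.3
```

```bash
python3 -c "
from h import *
st();mv([.452,.20,.32],90);mv([.452,.296,.32],90)"
```

```text
t 11.725 tcp [0.4822 0.0352 0.3035] yaw 81.29 tilt [-0.0003 -0.0003] j [ 0.46  0.18 -0.73  1.9   0.13  1.11 -0.48] F [-0.9  0.2 -0.6] w 0.0096 41.29608929157257
shift [ 0.6331 -0.2191 -0.0661] turn [-0.0001  0.0001 -0.0484] rows>= 2.7
shift [ 1.0127 -0.2772 -0.0663] turn [-0.0001  0.0001 -0.0484] rows>= 4.2
```

apply_moves --rows '[[[0.12, -0.05, -0.06], [0, 0, -0.01]], [[0.25, -0.1, -0.06], [0, 0, -0.02]], [[0.38, -0.14, -0.06], [0, 0, -0.03]], [[0.5, -0.18, -0.06], [0, 0, -0.04]], [[0.6, -0.22, -0.06], [0, 0, -0.048]], [[0.63, -0.22, -0.06], [0, 0, -0.048]], [[0.63, -0.22, -0.06], [0, 0, -0.048]], [[0.63, -0.22, -0.06], [0, 0, -0.048]], [[0.63, -0.22, -0.06], [0, 0, -0.048]]]'

```text
clock: 12.85
tcp_pos: [0.4524, 0.1984, 0.3187]
orientation: [2.225, 2.218, -0.001]
contact_force: [1.3, -0.2, -1.0]
grip_width: 0.0094
gripper_force: 41.2
```

```bash
python3 - <<'E'
from h import *
import pickle
st(); f=grab_frame('wrist'); save(f,'w5'); pickle.dump(f,open('w5.pkl','wb'))
g=f['frame'][:,:,::-1]
u,v=map(int,proj(f,[.4524,.2963,.12]));u0=min(max(u-40,0),560);v0=max(v-30,0);print(u,v,u0,v0)
a=cv2.resize(g[v0:v0+60,u0:u0+80],None,fx=5,fy=5,interpolation=cv2.INTER_CUBIC)
b=cv2.resize(g,(400,250)); 
c=cv2.resize(g[180:300,274:354],(400,600),interpolation=cv2.INTER_CUBIC)
cv2.imwrite('pics/w5c.png',np.hstack([np.vstack([a,b,np.zeros((50,400,3),np.uint8)]),c]))
E
```

```text
t 12.85 tcp [0.4524 0.1984 0.3187] yaw 89.82 tilt [-0.0001 -0.0004] j [ 0.22  0.21 -0.86  1.86  0.17  1.15 -0.7 ] F [ 1.3 -0.2 -1. ] w 0.0094 41.19890213012695
313 80 273 50
```

View pics/w5c.png

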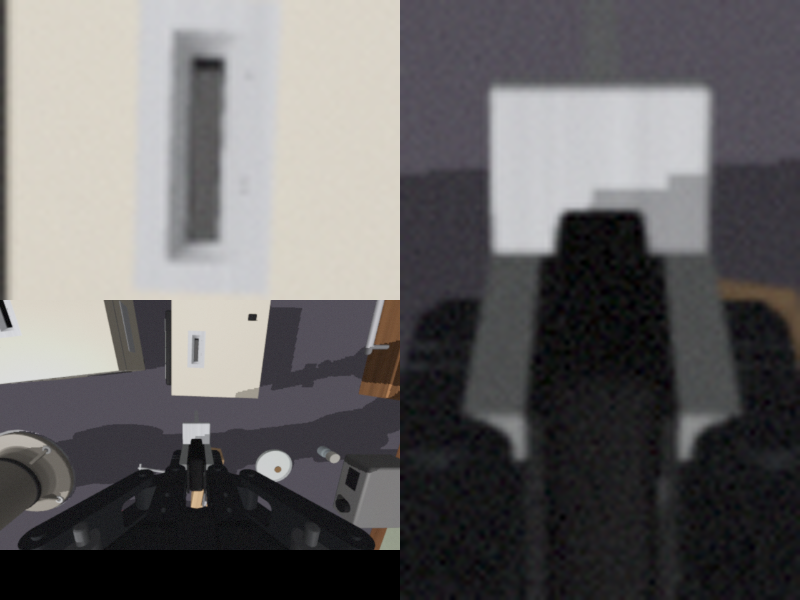

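```bash
python3 - <<'E'
from h import *
import pickle
f=pickle.load(open('w5.pkl','rb'))
P=lambda u,v,z: ray(f,u/5+273,v/5+50,z)
def box(l,r,t,b,z):
    p=[P(l,(t+b)/2,z),P(r,(t+b)/2,z),P((l+r)/2,t,z),P((l+r)/2,b,z)];print('centre',np.round((p[0]+p[1])/2,4),np.round((p[2]+p[3])/2,4),'size',np.linalg.norm(p[0]-p[1]).round(4),np.linalg.norm(p[2]-p[3]).round(4))
box(170,238,30,262,.12);box(190,225,58,242,.116);box(135,278,0,293,.12)
for z in(.2847,.2867,.2887):
  a,b=ray(f,292,197.4,z),ray(f,336.2,197.4,z);print(a,b,np.linalg.norm(a-b))
# viewer side edges for yaw
g=f['frame']
for v in (60,80,100,120,140):
    row=g[v,:,:].astype(int).sum(1);d=np.abs(np.diff(row));print(v,[(int(i),int(d[i])) for i in np.where(d>120)[0] if 255<i<450][:10])
E
```

```text
centre [0.4528 0.2979 0.12  ] [0.4528 0.2975 0.12  ] size 0.0138 0.0439
centre [0.4535 0.2975 0.116 ] [0.4535 0.2972 0.116 ] size 0.0072 0.0353
centre [0.4533 0.2978 0.12  ] [0.4533 0.2971 0.12  ] size 0.029 0.0555
[0.44095809 0.2223617  0.2847    ] [0.46484644 0.22225445 0.2847    ] 0.02388859356851773
[0.44112074 0.2229592  0.2867    ] [0.46469241 0.22285337 0.2867    ] 0.02357191083278302
[0.44128338 0.22355669 0.2887    ] [0.46453838 0.22345228 0.2887    ] 0.023255228097048313
60 [(273, 245), (274, 140), (424, 148), (425, 205)]
80 [(273, 247), (274, 142), (316, 188), (422, 225)]
100 [(273, 258), (274, 138), (419, 170), (420, 181)]
120 [(265, 163), (273, 236), (274, 138), (416, 127), (417, 230)]
140 [(273, 176), (414, 131)]
```

```bash
python3 - <<'E'
from h import *
import pickle
f=pickle.load(open('w5.pkl','rb'))
for a,b in(((274,60.5),(274,140.5)),((425,60.5),(414.7,140.5))):
    p,q=ray(f,*a,.12),ray(f,*b,.12);print(p,q,np.degrees(np.arctan2(*(p-q)[[1,0]])))
P=lambda u,v,z: ray(f,u/5+273,v/5+50,z)
for a,b,z in(((135,20),(135,280),.12),((280,20),(270,280),.12),((190,65),(189,240),.116),((226,65),(221,240),.116)):
    p,q=P(*a,z),P(*b,z);print(np.degrees(np.arctan2(*(p-q)[[1,0]])))
E
```

```text
[0.41328581 0.31552274 0.12      ] [0.40992439 0.23681049 0.12      ] 87.55466264245288
[0.5635994 0.3147625 0.12     ] [0.56047372 0.23609637 0.12      ] 87.72464047869427
88.96474772808823
88.12812157600891
89.2062491681287
88.1758483490788
```

```bash
python3 -c "
from h import *
mv([.4528,.2989,.262],87.7)"
```

```text
shift [0.4015 0.0007 0.2268] turn [-0.      0.0001  0.0119] rows>= 1.8
```

apply_moves --rows '[[[0.1, 0, 0], [0, 0, 0.004]], [[0.2, 0, 0], [0, 0, 0.008]], [[0.3, 0, 0], [0, 0, 0.012]], [[0.37, 0, 0], [0, 0, 0.012]], [[0.4, 0, 0.05], [0, 0, 0.012]], [[0.4, 0, 0.15], [0, 0, 0.012]], [[0.4, 0, 0.22], [0, 0, 0.012]], [[0.4, 0, 0.22], [0, 0, 0.012]], [[0.4, 0, 0.22], [0, 0, 0.012]]]'

```text
clock: 14.02
tcp_pos: [0.4525, 0.2994, 0.2643]
orientation: [2.265, 2.177, 0.001]
contact_force: [-0.2, -0.2, -0.8]
grip_width: 0.0094
gripper_force: 41.2
```

```bash
python3 -c "
from h import *
st();mv([.4528,.2989,.23],87.7)"
```

```text
t 14.025 tcp [0.4525 0.2994 0.2643] yaw 87.74 tilt [0.0006 0.0004] j [-0.01  0.37 -0.85  1.82  0.31  1.09 -1.02] F [-0.2 -0.2 -0.8] w 0.0094 41.1806845664978
shift [-0.0022  0.0011  0.1373] turn [ 0.0002 -0.0001  0.0002] rows>= 0.5
```

apply_moves --rows '[[[-0.002, 0.001, 0.03], [0, 0, 0]], [[-0.002, 0.001, 0.06], [0, 0, 0]], [[-0.002, 0.001, 0.08], [0, 0, 0]], [[-0.002, 0.001, 0.1], [0, 0, 0]], [[-0.002, 0.001, 0.115], [0, 0, 0]], [[-0.002, 0.001, 0.13], [0, 0, 0]], [[-0.002, 0.001, 0.13], [0, 0, 0]]]'

```text
clock: 14.9
tcp_pos: [0.4523, 0.2988, 0.231]
orientation: [-2.264, -2.178, 0.001]
contact_force: [0.1, 0.6, -0.2]
grip_width: 0.0094
gripper_force: 41.2
```

```bash
python3 -c "
from h import *
st()"
```

```text
t 14.9 tcp [0.4523 0.2988 0.231 ] yaw 87.77 tilt [-0.0004 -0.0003] j [-0.03  0.4  -0.83  1.86  0.35  1.03 -1.05] F [ 0.1  0.6 -0.2] w 0.0094 41.18065059185028
```

apply_moves --rows '[[[0, 0, 0.02], [0, 0, 0]], [[0, 0, 0.05], [0, 0, 0]], [[0, 0, 0.08], [0, 0, 0]], [[0, 0, 0.11], [0, 0, 0]], [[0, 0, 0.14], [0, 0, 0]], [[0, 0, 0.17], [0, 0, 0]], [[0, 0, 0.2], [0, 0, 0]], [[0, 0, 0.22], [0, 0, 0]], [[0, 0, 0.24], [0, 0, 0]], [[0, 0, 0.24], [0, 0, 0]]]'

```text
clock: 16.15
tcp_pos: [0.4523, 0.2988, 0.171]
orientation: [-2.264, -2.178, 0.001]
contact_force: [-0.0, -1.0, -0.7]
grip_width: 0.0094
gripper_force: 41.2
```

```bash
python3 -c "
from h import *
st()"
```

```text
t 16.15 tcp [0.4523 0.2988 0.171 ] yaw 87.77 tilt [-0.0005 -0.0003] j [-0.08  0.48 -0.79  1.91  0.42  0.92 -1.11] F [-0.  -1.  -0.7] w 0.0094 41.18021786212921
```

Now I'll press down to the sprung floor. I expect contact near TCP z = 0.167 and home near 0.157.

apply_moves --rows '[[[0, 0, 0.008], [0, 0, 0]], [[0, 0, 0.016], [0, 0, 0]], [[0, 0, 0.024], [0, 0, 0]], [[0, 0, 0.032], [0, 0, 0]], [[0, 0, 0.04], [0, 0, 0]], [[0, 0, 0.046], [0, 0, 0]], [[0, 0, 0.046], [0, 0, 0]], [[0, 0, 0.046], [0, 0, 0]]]'

```text
clock: 17.15
tcp_pos: [0.4525, 0.299, 0.1599]
orientation: [2.264, 2.178, 0.0]
contact_force: [-0.6, 0.2, 3.4]
grip_width: 0.0096
gripper_force: 41.9
```

apply_moves --rows '[[[0, 0, 0.004], [0, 0, 0]], [[0, 0, 0.008], [0, 0, 0]], [[0, 0, 0.008], [0, 0, 0]], [[0, 0, 0.008], [0, 0, 0]]]'

```text
clock: 17.65
tcp_pos: [0.4525, 0.299, 0.1579]
orientation: [2.264, 2.178, 0.0]
contact_force: [0.7, -0.3, 3.1]
grip_width: 0.0091
gripper_force: 41.9
```

```bash
python3 -c "
from h import *
st()"
```

```text
t 17.65 tcp [0.4525 0.299  0.1579] yaw 87.77 tilt [0.0002 0.0002] j [-0.09  0.49 -0.78  1.92  0.44  0.9  -1.13] F [ 0.7 -0.3  3.1] w 0.0091 41.92777097225189
```

apply_moves --rows '[[[0, 0, 0.004], [0, 0, 0]], [[0, 0, 0.004], [0, 0, 0]], [[0, 0, 0.004], [0, 0, 0]]]'

```text
clock: 18.02
tcp_pos: [0.4525, 0.299, 0.157]
orientation: [2.264, 2.178, 0.0]
contact_force: [-1.1, -0.7, 6.1]
grip_width: 0.0097
gripper_force: 42.2
```

apply_moves --rows '[[[0, 0, 0.004], [0, 0, 0]], [[0, 0, 0.004], [0, 0, 0]], [[0, 0, 0.004], [0, 0, 0]]]'

```text
clock: 18.4
tcp_pos: [0.4525, 0.299, 0.157]
orientation: [2.264, 2.177, 0.0]
contact_force: [-2.4, -3.3, 15.9]
grip_width: 0.0094
gripper_force: 43.7
```

```bash
python3 -c "
from h import *
st()"
```

```text
t 18.4 tcp [0.4525 0.299  0.157 ] yaw 87.76 tilt [ 0.0009 -0.0005] j [-0.09  0.5  -0.78  1.93  0.44  0.9  -1.13] F [-2.4 -3.3 15.9] w 0.0094 43.69252860546112
```

Hard stop at z = 0.157, exactly the expected home height. I'll ease the push slightly and do one final check.

apply_moves --rows '[[[0, 0, -0.002], [0, 0, 0]], [[0, 0, -0.002], [0, 0, 0]], [[0, 0, -0.002], [0, 0, 0]], [[0, 0, -0.002], [0, 0, 0]]]'

```text
clock: 18.9
tcp_pos: [0.4525, 0.299, 0.157]
orientation: [2.264, 2.177, 0.0]
contact_force: [-1.3, -2.3, 10.6]
grip_width: 0.0096
gripper_force: 43.0
```

```bash
python3 - <<'E'
from h import *
st()
w=grab_frame('wrist')['frame'];t=grab_frame('top')['frame'];s=grab_frame('scene')['frame']
z=lambda im,r,c,w_,h_:cv2.resize(im[r:r+h_,c:c+w_],(400,300),interpolation=cv2.INTER_CUBIC)
cv2.imwrite('pics/fin.png',np.vstack([np.hstack([z(w,160,240,160,120),z(t,150,340,100,75)]),np.hstack([z(s,130,320,160,120),z(s,200,200,120,90)])])[:,:,::-1])
st()
E
```

```text
t 18.9 tcp [0.4525 0.299  0.157 ] yaw 87.76 tilt [ 0.0006 -0.0002] j [-0.09  0.5  -0.78  1.93  0.44  0.9  -1.13] F [-1.3 -2.3 10.6] w 0.0096 42.96996831893921
t 19.05 tcp [0.4525 0.299  0.157 ] yaw 87.77 tilt [ 0.0006 -0.0002] j [-0.09  0.5  -0.78  1.93  0.44  0.9  -1.13] F [-1.5 -1.6 10.1] w 0.0095 42.971863746643066
```

View pics/fin.png

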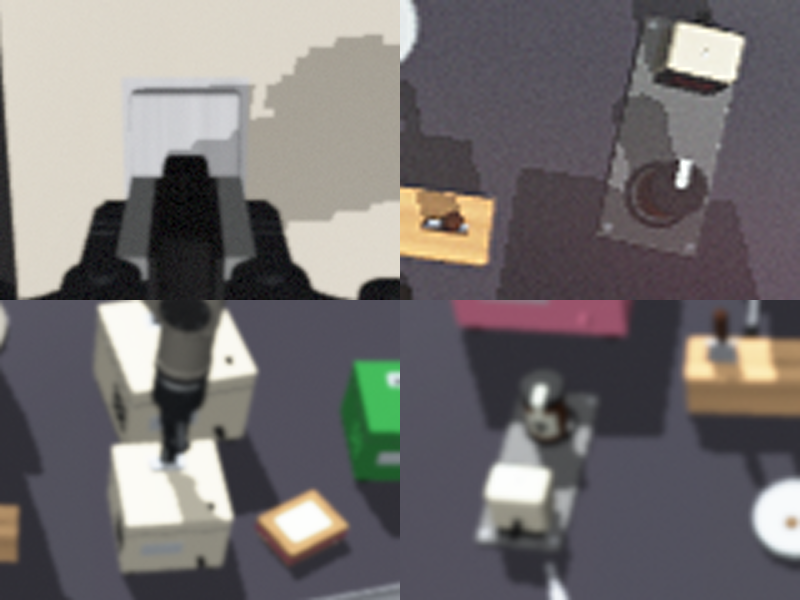

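The final check shows the collar seated on the slot's bezel, the jar's strip pointing at the reader's head, and the spatula still in the stand.

```bash
python3 -c "
from h import *
print(job.hand_in())"
```

```text
the job is handed in; nothing more can be done
None
```

I handed the job in at about 19 s: the jar's label faces the reader to within about 1°, and the slide holder is gripped and held fully home in the smaller cream viewer, collar on the rim, with about 10 N of push; I did not see the lamp itself in the pictures.

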